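# Stack two bench kits

## Robot

A 6-joint arm with a two-finger parallel gripper is mounted at the origin on a cart in front of the work surface, level with it; the furniture and walls round the work are solid. World frame = base frame: x ahead of the robot, y to its left, z up, the work surface at z = 0. Lengths are in m, angles in rad, forces in N, time in s.
With the tool pointing down it reaches from about 0.35 to 1 m from the base axis. Payload 7.1 kg.
Tool frame: the origin (TCP) lies at the very end of the fingers, on their centre line; the grasp point (between the pads) lies grasp_offset behind it (grasp_offset is the distance from the TCP to the grasp point, in m); z points along the fingers, y is the line along which they close (so a half turn about z gives the same grasp; the last joint's range is limited). The gripper opens to 85 mm and grips with 20 to 120 N. Pads are 22 mm wide; open, the fingers measure 114 mm over their backs; the gripper's body (76 mm by 85 mm) begins 54 mm behind the grasp point. The pads swing forward as they close: fully open they stand 13 mm farther back than shut.
Start: joints at [-1.245, 0.423, 1.63, -0, 1.089, -0.019], TCP at [0.211, -0.588, 0.231] pointing down, gripper open.
Joint ranges: [-3, 3], [-0.9, 2.11], [0.09, 2.58], [-1.31, 4.45], [0.11, 2.69], [-2.54, 2.54]. Speed limits (rad/s): [2.39, 2.39, 3.01, 3.14, 3.14, 3.14].

## Interface

Orientations are given as [roll, pitch, yaw] about the fixed x, y, z axes, in that order (R = Rz(yaw) Ry(pitch) Rx(roll)).
In Python, from plant import observe, read_camera, sign_off, silhouettes, mark_of, grasp_offset gives the robot as it stands.
- The arm moves only by the tool apply_moves, never from a script. Its argument "series" is a list of rows, each a list of 5 numbers: the opening, from 0 (shut) to 1 (fully open), then the shift along the tool's x, y, z in mm, then the turn about the tool's z in rad. In form: [[claw, tx, ty, tz, roll], ...]. A call has 1 to 10 rows; each row is the pose to reach, as a shift and turn from the pose commanded when the call began, along the tool's axes at that moment; what a row does not reach only later rows make up. A row lasts 1/8 s, in which the tool goes at most 62.5 mm and 10.7 degrees, less where a joint would pass 70% of its speed; a pose out of reach is approached as far as the arm can. A call with a gripper value outside its range is refused whole. The fingers move at their own pace and stop on an object; "grip_force" is the grip in N (left out, the last holds). Time passes only in rows, so rows that repeat a pose let the fingers close. It gives the time, the measured TCP pose, the force, the opening and the grip force at its end, in the units of the state.
- observe(): the state, without advancing time (a new reading comes with each control period).
- read_camera(name): name is "scene" or "top" or "wrist"; returns a dict with "img" (480x640x3 uint8, blue, green, red), "K" (3x3 intrinsics, pixels), "xyz" and "attitude" of the camera in the world. Camera axes: x right, y up, looking along -z (the intrinsics and any distortion apply to the point x, -y, -z); pixel columns grow to the right and rows downward; lengths in m; the calibration is good to about 2 mm. A picture is of the moment at which its call begins. There is no depth.
- sign_off(): hands the job in; it is judged then, once.
Trained networks look in the newest picture that a camera, given by its name, has taken for a name from the list of things; names that differ only in an ending like _2 or _b are one class to them, and where a whole thing is asked for, a point or a joint stands for the part that bears it (a point fixed in the world has none). Each returns a list of dicts, best first, with "score" (0 to 1); they miss things now and then, are a little off and sometimes report something else, mostly with a low value. They report only what shows in the picture. A call takes as long as a camera call.
- silhouettes(camera, name): "pixels" (480x640 bool, what is visible of it) and "centre" ([row, column] in pixels, amid what is visible of it).
- mark_of(camera, name): "centre" ([row, column] in pixels: a listed point, or the origin of a listed thing).
The state is a dict: "clock": time; "q": joint angles; "dq": joint speeds; "effort": joint torques, N m; "ee_pos": TCP position; "tool_rot": TCP orientation; "contact_force": force on the tool from outside, world axes, zero at the start; "wrist_torque": the same for the moment, N m; "grip_width": finger opening in m; "grasp_force": force on a finger pad.
Only numpy, scipy, OpenCV 4.12 (cv2) and the standard library are available. Lean on these libraries where they do the work, as an engineer would, in place of code of your own. Each camera call takes 0.05 s, during which the arm holds its last target. There are 200 camera calls.

## Task

Stack up the kits for two benches. On the wooden trivet stand the white-lidded tub, on it the red-lidded tub, and on that the small ring mould; on the blue mat stand the blue-lidded tub with the timer lying face up on its lid. Centre each thing well on what is under it, leave the large ring mould where it is, and let go of everything.

Things in the scene. Friction and masses are not known exactly. Their poses are not given: they have to be found in the camera images.
- white_tub_centre (a point): the tall white tub with a WHITE lid, on the white work board: round, 70 to 73 mm across the lid, body slightly narrower below, 62 mm high. Flat top and bottom. Take it round the lid from above. Position is its centre, half-way up; z up. 
- red_tub_centre (a point): the small white tub with a RED lid, on the white work board: round, 58 to 61 mm across the lid, 40 mm high. Flat top and bottom. Position is its centre, half-way up; z up. 
- blue_tub_centre (a point): the white tub with a BLUE lid, on the white work board: round, 70 to 73 mm across the lid, 45 mm high. Flat top and bottom. Position is its centre, half-way up; z up. 
- small_ring_centre (a point): the SMALL steel ring mould (open ring, no floor), on the white work board: 44 mm across outside, 34 mm high, wall a few mm; take it across its outside. Position is its centre, half-way up; z up. 
- large_ring_centre (a point): the LARGE steel ring mould, 69 mm across, 32 mm high, on the white work board: not used, stays where it is. Position is its centre, half-way up; z up. 
- kitchen_timer_centre (a point): the flat kitchen timer, a light grey box with a display and a red button: 74 mm along its own x, 64 mm along its own y, 18 mm high over the buttons (the box itself 14 mm); it lies face up, take it across its 64 mm width. Position is its centre, 9 mm above its underside; z up
- wood_top (a point): the round dark wooden trivet with a thin light ring round its edge, 110 mm across, 8 mm high, fixed to the board. Position is the centre of its flat top face; z up
- mat_top (a point): the round blue mat, 110 mm across, 8 mm high, fixed to the board. Position is the centre of its flat top face; z up

How it is judged:
At the end, for the whole second after the job is handed in: Wooden trivet, from below: white-lidded tub, red-lidded tub, small ring mould; blue mat: blue-lidded tub, timer face up on it. Each upright (0.12 rad), centre within 15 mm sideways of the centre of what is under it, height right within 6 mm, released and at rest (horizontal distance between white_tub_centre and wood_top below 0.015 m and z of white_tub_centre in the frame of wood_top between 0.025 and 0.037 m and angle between each of white_tub_centre, red_tub_centre, small_ring_centre, blue_tub_centre, kitchen_timer_centre's own z axis and vertical below 0.12 rad and horizontal distance between red_tub_centre and white_tub_centre below 0.015 m and z of red_tub_centre in the frame of wood_top between 0.076 and 0.088 m and horizontal distance between small_ring_centre and red_tub_centre below 0.015 m and z of small_ring_centre in the frame of wood_top between 0.113 and 0.125 m and horizontal distance between blue_tub_centre and mat_top below 0.015 m and z of blue_tub_centre in the frame of mat_top between 0.0165 and 0.0285 m and horizontal distance between kitchen_timer_centre and blue_tub_centre below 0.015 m and z of kitchen_timer_centre in the frame of mat_top between 0.048 and 0.06 m); the robot touches nothing.
It fails at once if the large ring mould is moved by more than 30 mm (distance of large_ring_centre from where it was at the start of the episode above 0.03 m).
It also fails if it takes over 144 s, if anything falls off the work surface, if the arm or the gripper's body presses on something with over 40 N, if the wrist force passes 120 N, or if a joint passes its speed limit or range.

## Working session

There is one attempt and no reset: what is moved stays moved. The work goes in short steps, Python scripts to look and compute and a tool call to move; the robot and the scene stay as the last step left them, time stands still between calls to the robot, and variables do not carry over. Pictures are saved under pics/ and viewed, at most 14 in all, crops included, and the job is handed in when it is done.

Besides the shell and the picture viewer there is one more tool, called after ">>>" as a command line: name --pt "numbers of a row" for each row, then --argument value for the rest. apply_moves: Moves the arm, as the interface text tells. Its arguments: {"type":"object","properties":{"series":{"type":"array","items":{"type":"array","items":{"type":"number"}}},"grip_force":{"type":"number"}},"required":["series"]}

```bash
mkdir -p pics
cat > h.py <<'E'
import numpy as np, cv2
from scipy.spatial.transform import Rotation as R
from plant import *
N={'white_tub_centre':.031,'red_tub_centre':.02,'blue_tub_centre':.0225,'small_ring_centre':.017,'large_ring_centre':.016,'kitchen_timer_centre':.009,'wood_top':.008,'mat_top':.008}
def rot(a):
    a=np.array(a,float)
    return a if a.shape==(3,3) else (R.from_quat(a).as_matrix() if a.size==4 else R.from_euler('xyz',a).as_matrix())
def ray(c,px,z):
    r,col=px
    d=np.linalg.inv(c['K'])@[col,r,1]
    d=rot(c['attitude'])@[d[0],-d[1],-d[2]]
    p=np.array(c['xyz']); return p+d*(z-p[2])/d[2]
E
python3 - <<'E'
from h import *
s=observe();print({k:np.round(v,3).tolist() for k,v in s.items()},grasp_offset if not callable(grasp_offset) else grasp_offset())
for cam in('top','scene'):
    c=read_camera(cam);cv2.imwrite(f'pics/{cam}0.png',c['img']);print(cam,np.round(c['xyz'],3),c['attitude'],[k for k in c])
    for n,z in N.items():
        m=mark_of(cam,n)[:2]
        print(n,[(round(a['score'],2),np.round(a['centre']).tolist(),np.round(ray(c,a['centre'],z),3)[:2].tolist()) for a in m])
E
```

```text
{'clock': 0.0, 'q': [-1.245, 0.424, 1.631, -0.0, 1.089, -0.019], 'dq': [0.0, 0.001, -0.002, 0.001, -0.0, -0.001], 'effort': [-0.001, -55.739, -28.174, -0.0, 0.007, 0.0], 'ee_pos': [0.211, -0.588, 0.231], 'tool_rot': [-3.14, 0.0, 0.345], 'contact_force': [-0.705, -0.408, 0.029], 'wrist_torque': [0.063, -0.035, 0.045], 'grasp_force': 0.0, 'grip_width': 0.086} 0.0187
top [ 0.434 -0.02   0.981] [ 0.11634503  0.02036847 -1.56112524] ['img', 'K', 'xyz', 'attitude']
white_tub_centre [(0.94, [279.0, 361.0], [0.46, -0.082])]
red_tub_centre [(0.73, [291.0, 210.0], [0.432, 0.232])]
blue_tub_centre [(0.58, [296.0, 438.0], [0.426, -0.24])]
small_ring_centre [(0.71, [193.0, 297.0], [0.642, 0.053])]
large_ring_centre [(0.91, [199.0, 441.0], [0.631, -0.253])]
kitchen_timer_centre [(0.63, [193.0, 365.0], [0.644, -0.092])]
wood_top [(0.83, [192.0, 218.0], [0.644, 0.225])]
mat_top [(0.98, [286.0, 283.0], [0.443, 0.082])]
scene [0.003 0.947 0.592] [ 1.128408   -0.02176115 -2.63074353] ['img', 'K', 'xyz', 'attitude']
white_tub_centre [(0.79, [251.0, 357.0], [0.465, -0.091]), (0.44, [334.0, 292.0], [0.424, 0.242])]
red_tub_centre [(0.66, [338.0, 290.0], [0.429, 0.237])]
blue_tub_centre [(0.68, [232.0, 399.0], [0.431, -0.243])]
small_ring_centre [(0.75, [264.0, 245.0], [0.645, 0.058]), (0.43, [337.0, 291.0], [0.431, 0.232])]
large_ring_centre [(0.68, [216.0, 322.0], [0.632, -0.243])]
kitchen_timer_centre [(0.59, [238.0, 283.0], [0.653, -0.099])]
wood_top [(0.9, [304.0, 196.0], [0.641, 0.22])]
mat_top [(0.78, [298.0, 330.0], [0.442, 0.075]), (0.31, [253.0, 357.0], [0.48, -0.122])]
```

Run:
```python
from h import *
c=read_camera('top')
for n,z in N.items():
    zt={'wood_top':.008,'mat_top':.008,'kitchen_timer_centre':.012}.get(n,2*z)
    s=silhouettes('top',n)
    if not s: print(n,None);continue
    m=s[0]['pixels'].astype(np.uint8)
    k=max(cv2.findContours(m,0,1)[0],key=cv2.contourArea)[:,0]
    w=np.array([ray(c,(p[1],p[0]),zt)[:2] for p in k],np.float32)*1000
    r=cv2.minAreaRect(w);print(n,round(s[0]['score'],2),'rect(at top z)',np.round(r[0]),np.round(r[1]),round(r[2],1))
```

```text
white_tub_centre 0.77 rect(at top z) [463. -86.] [70. 72.] 63.7
red_tub_centre 0.86 rect(at top z) [429. 231.] [60. 60.] 46.5
blue_tub_centre 0.9 rect(at top z) [ 427. -236.] [72. 73.] 44.6
small_ring_centre 0.72 rect(at top z) [654.  67.] [15. 37.] 18.0
large_ring_centre 0.89 rect(at top z) [ 644. -265.] [64. 29.] 35.6
kitchen_timer_centre 0.62 rect(at top z) [649. -91.] [62. 74.] 64.1
wood_top 0.58 rect(at top z) [641. 226.] [107. 105.] 46.4
mat_top 0.96 rect(at top z) [441.  79.] [107. 106.] 0.7
```

View pics/top0.png

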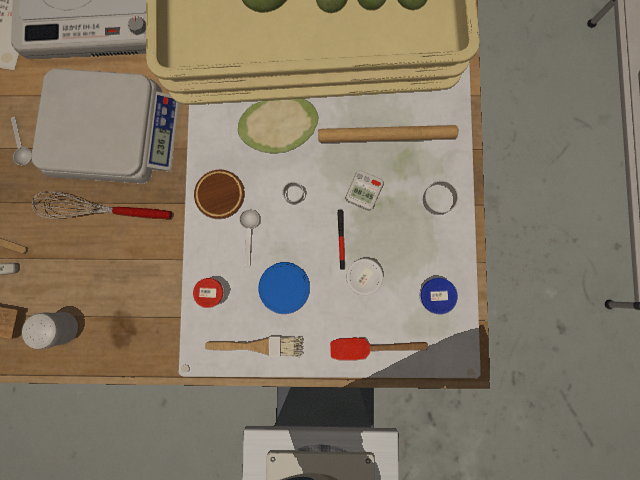

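View pics/scene0.png

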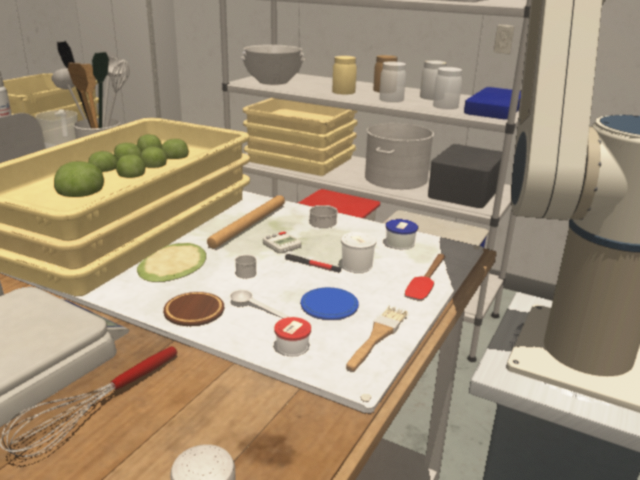

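Both pictures agree with the networks. In the top picture the white tub is at (275,365), red at (293,208), blue at (296,438), small ring at (193,294), timer at (190,365), trivet at (194,219) and mat at (288,284). I'll approach the white tub first.

>>> apply_moves --pt "1 407 -387 30 0.345" --pt "1 407 -387 30 0.345" --pt "1 407 -387 30 0.345" --pt "1 407 -387 30 0.345" --pt "1 407 -387 30 0.345" --pt "1 407 -387 30 0.345" --pt "1 407 -387 30 0.345" --pt "1 407 -387 30 0.345" --pt "1 407 -387 30 0.345" --pt "1 407 -387 30 0.345" --grip_force 40

```text
clock: 2.6
ee_pos: [0.4651, -0.0829, 0.2014]
tool_rot: [-3.141, -0.001, 0.006]
contact_force: [-0.8, -0.2, -0.5]
grip_width: 0.0855
grasp_force: 0.0
```

```bash
cat >> h.py <<'E'
def look(cam,n,zt):
    c=read_camera(cam); s=silhouettes(cam,n)
    if not s: print(n,None); return c
    k=max(cv2.findContours(s[0]['pixels'].astype(np.uint8),0,1)[0],key=cv2.contourArea)[:,0]
    w=np.array([ray(c,(p[1],p[0]),zt)[:2] for p in k],np.float32)*1000
    r=cv2.minAreaRect(w); e=cv2.minEnclosingCircle(w); o=observe()
    print(n,round(s[0]['score'],2),'rect',np.round(r[0],1),np.round(r[1],1),round(r[2],1),'circ',np.round(e[0],1),round(e[1]*2,1),'px',k.min(0),k.max(0),'tcp',np.round(o['ee_pos'],4),np.round(o['tool_rot'],3),'f',np.round(o['contact_force'],1),'w',round(float(o['grip_width']),4))
    return c
E
python3 - <<'E'
from h import *
c=look('wrist','white_tub_centre',.062)
print(c['xyz'],c['attitude']);cv2.imwrite('pics/w0.png',c['img'])
E
```

```text
white_tub_centre 0.86 rect [463.5 -86.3] [74.5 73.1] 49.4 circ [465.2 -86.9] 78.2 px [272 165] [376 270] tcp [ 0.4635 -0.0858  0.2013] [3.141e+00 0.000e+00 2.000e-03] f [ 0.7 -0.2 -0.5] w 0.0855
[ 0.54236668 -0.08194228  0.34427747] [-3.04906284e-01 -3.52950246e-04 -1.56438696e+00]
```

View pics/w0.png

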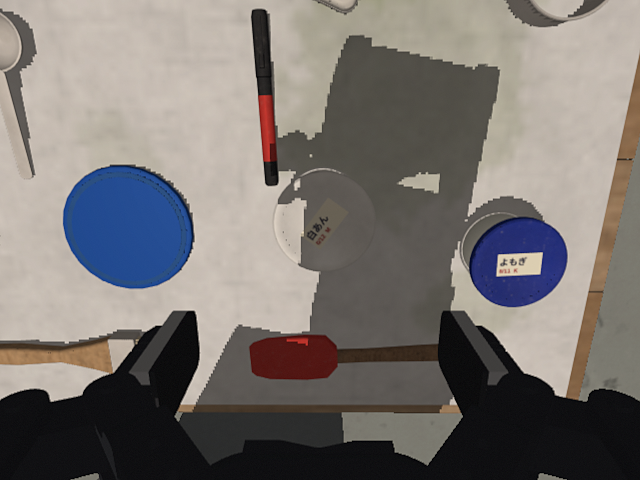

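The wrist view shows the white lid at pixels (272–376, 165–270), which matches the top-camera position to under 1 mm. Going down to grasp.

>>> apply_moves --pt "1 0 0 60 0" --pt "1 0 0 120 0" --pt "1 0 0 160 0" --pt "1 0 0 177 0" --pt "1 0 0 177 0" --pt "0.7 0 0 177 0" --pt "0.5 0 0 177 0" --pt "0.5 0 0 177 0" --pt "0.5 0 0 177 0" --pt "0.5 0 0 177 0" --grip_force 40

```text
clock: 3.95
ee_pos: [0.4648, -0.0869, 0.0261]
tool_rot: [3.141, -0.003, 0.0]
contact_force: [-2.0, -2.7, 8.8]
grip_width: 0.0674
grasp_force: 45.2
```

>>> apply_moves --pt "0.5 0 0 -50 0" --pt "0.5 0 0 -100 0" --pt "0.5 30 -52 -104 0" --pt "0.5 60 -106 -104 0" --pt "0.5 90 -160 -104 0" --pt "0.5 120 -212 -104 0" --pt "0.5 150 -265 -104 0" --pt "0.5 170 -300 -104 0" --pt "0.5 177 -312 -104 0" --pt "0.5 177 -312 -104 0"

```text
clock: 5.2
ee_pos: [0.6403, 0.2258, 0.1286]
tool_rot: [3.141, -0.0, 0.001]
contact_force: [0.4, -0.3, -1.8]
grip_width: 0.0671
grasp_force: 46.2
```

Run:
```python
from h import *
c=look('wrist','wood_top',.008)
look('wrist','white_tub_centre',.130-.026+.062)
cv2.imwrite('pics/w1.png',c['img'])
```

```text
wood_top 0.7 rect [657.1 225.6] [108.5  81.5] 89.6 circ [643.8 225.7] 108.8 px [237 139] [401 262] tcp [0.6397 0.2243 0.1283] [ 3.141e+00  1.000e-03 -1.000e-03] f [ 0.  -0.4 -1.4] w 0.067
white_tub_centre 0.75 rect [650.2 224.7] [68.1 74.8] 89.9 circ [646.1 224.5] 83.2 px [203 223] [435 449] tcp [0.6399 0.2241 0.1284] [ 3.141e+00  1.000e-03 -1.000e-03] f [ 0.2  0.7 -1.9] w 0.0674
```

View pics/w1.png

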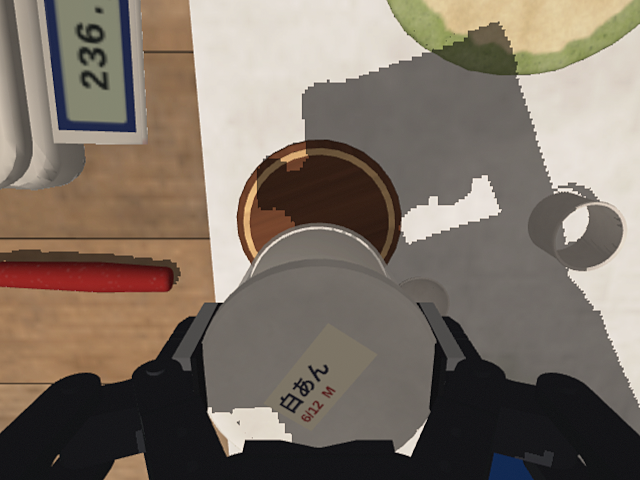

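Tub held squarely; the trivet circle is centred at (643.5, 225.7) mm, so I shift +3/+2 mm and lower.

>>> apply_moves --pt "0.5 3 -1 40 0" --pt "0.5 3 -1 75 0" --pt "0.5 3 -1 90 0" --pt "0.5 3 -1 94 0" --pt "0.5 3 -1 94 0" --pt "1 3 -1 94 0" --pt "1 3 -1 94 0" --pt "1 3 -1 94 0" --pt "1 3 -1 40 0" --pt "1 3 -1 -20 0"

```text
clock: 6.65
ee_pos: [0.6427, 0.2263, 0.1484]
tool_rot: [3.141, 0.003, -0.0]
contact_force: [-0.0, 0.7, -0.3]
grip_width: 0.0856
grasp_force: 0.0
```

>>> apply_moves --pt "1 0 0 -50 0" --pt "1 -40 0 -55 0" --pt "1 -100 -2 -55 0" --pt "1 -155 -4 -55 0" --pt "1 -195 -5 -55 0" --pt "1 -213 -6 -55 0" --pt "1 -213 -6 -55 0" --pt "1 -213 -6 -55 0"

```text
clock: 7.65
ee_pos: [0.4323, 0.233, 0.2037]
tool_rot: [-3.141, -0.002, -0.0]
contact_force: [0.1, -0.3, -0.5]
grip_width: 0.0857
grasp_force: 0.0
```

Run:
```python
from h import *
look('wrist','red_tub_centre',.040)
c=look('top','white_tub_centre',.070)
look('top','wood_top',.008)
```

```text
red_tub_centre 0.79 rect [429.5 232.4] [61.7 60.4] 45.3 circ [429.5 232.8] 62.8 px [280 175] [359 253] tcp [0.432  0.2328 0.2033] [-3.141e+00 -1.000e-03 -1.000e-03] f [-0.   0.5 -0.6] w 0.0855
white_tub_centre 0.83 rect [637.8 223.1] [88.8 71.6] 46.0 circ [639.8 220.8] 89.5 px [193 169] [233 208] tcp [0.4315 0.2326 0.2032] [ 3.142e+00 -0.000e+00 -1.000e-03] f [0.3 0.8 0. ] w 0.0854
wood_top 0.67 rect [632.3 216.6] [ 84.9 108.7] 44.6 circ [638.2 222.7] 112.6 px [194 171] [245 219] tcp [0.4311 0.2325 0.2031] [ 3.141e+00  0.000e+00 -1.000e-03] f [0.2 0.  0.2] w 0.0856
```

>>> apply_moves --pt "1 -2 0 60 0" --pt "1 -2 0 120 0" --pt "1 -2 0 170 0" --pt "1 -2 0 193 0" --pt "1 -2 0 193 0" --pt "0.5 -2 0 193 0" --pt "0.4 -2 0 193 0" --pt "0.4 -2 0 193 0" --pt "0.4 -2 0 193 0" --pt "0.4 -2 0 193 0" --grip_force 40

```text
clock: 9.2
ee_pos: [0.4296, 0.2331, 0.012]
tool_rot: [-3.14, -0.003, -0.0]
contact_force: [0.2, -1.3, 6.3]
grip_width: 0.0554
grasp_force: 41.5
```

>>> apply_moves --pt "0.4 0 0 -60 0" --pt "0.4 0 0 -115 0" --pt "0.4 15 0 -135 0" --pt "0.4 60 2 -135 0" --pt "0.4 110 4 -135 0" --pt "0.4 155 6 -135 0" --pt "0.4 190 7 -135 0" --pt "0.4 208 7 -135 0" --pt "0.4 213 7 -135 0" --pt "0.4 213 7 -135 0"

```text
clock: 10.45
ee_pos: [0.6411, 0.2255, 0.1457]
tool_rot: [-3.141, -0.0, -0.0]
contact_force: [-0.8, -0.4, -0.9]
grip_width: 0.0552
grasp_force: 43.0
```

Run:
```python
from h import *
c=look('wrist','white_tub_centre',.070)
look('wrist','red_tub_centre',.175)
cv2.imwrite('pics/w2.png',c['img'])
```

```text
white_tub_centre 0.66 rect [655.5 227.1] [58.  73.1] 1.6 circ [646.2 226.9] 76.6 px [251 173] [382 276] tcp [0.6406 0.2256 0.1455] [3.141e+00 1.000e-03 0.000e+00] f [ 0.5 -0.1  0.3] w 0.0552
red_tub_centre 0.69 rect [645.  225.9] [56.1 69.6] 89.5 circ [644.9 225.3] 69.9 px [229 244] [409 438] tcp [0.6408 0.2257 0.1455] [3.142 0.    0.   ] f [ 0.6 -0.6 -1.5] w 0.0558
```

View pics/w2.png

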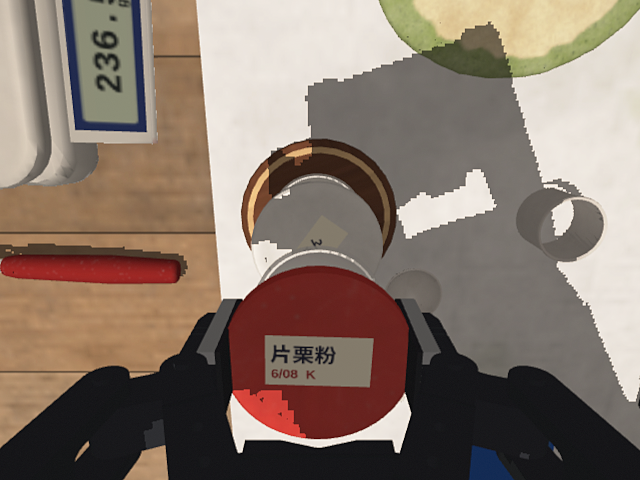

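White lid centre is about (646, 227) by its far edge; red tub held level. I shift +4/+1 mm and lower 63 mm.

>>> apply_moves --pt "0.4 4 -1 30 0" --pt "0.4 4 -1 55 0" --pt "0.4 4 -1 63 0" --pt "0.4 4 -1 64 0" --pt "0.4 4 -1 64 0" --pt "1 4 -1 64 0" --pt "1 4 -1 64 0" --pt "1 4 -1 64 0" --pt "1 4 -1 10 0" --pt "1 4 -1 -50 0"

```text
clock: 11.9
ee_pos: [0.6447, 0.2263, 0.1952]
tool_rot: [3.141, 0.003, -0.0]
contact_force: [0.5, 0.3, 0.2]
grip_width: 0.0854
grasp_force: 0.0
```

Next the small ring at about (0.643, 0.055).

>>> apply_moves --pt "1 0 0 -10 0" --pt "1 0 50 -10 0" --pt "1 0 100 -10 0" --pt "1 0 145 -10 0" --pt "1 -1 165 -10 0" --pt "1 -1 171 -10 0" --pt "1 -1 171 -10 0" --pt "1 -1 171 -10 0"

```text
clock: 12.9
ee_pos: [0.6445, 0.0569, 0.2052]
tool_rot: [-3.141, 0.0, 0.001]
contact_force: [-0.6, 0.6, -0.0]
grip_width: 0.0852
grasp_force: 0.0
```

Run:
```python
from h import *
c=look('wrist','small_ring_centre',.034)
m=mark_of('wrist','small_ring_centre')
print([(a['score'],a['centre'],ray(c,a['centre'],.017)) for a in m])
cv2.imwrite('pics/w3.png',c['img'])
```

```text
small_ring_centre 0.56 rect [645.1  62.5] [48.  43.2] 0.1 circ [645.1  62.6] 48.4 px [284 178] [339 238] tcp [0.6446 0.0567 0.2053] [-3.141e+00  0.000e+00  1.000e-03] f [-0.5 -0.3  0.6] w 0.0855
[]
```

View pics/w3.png

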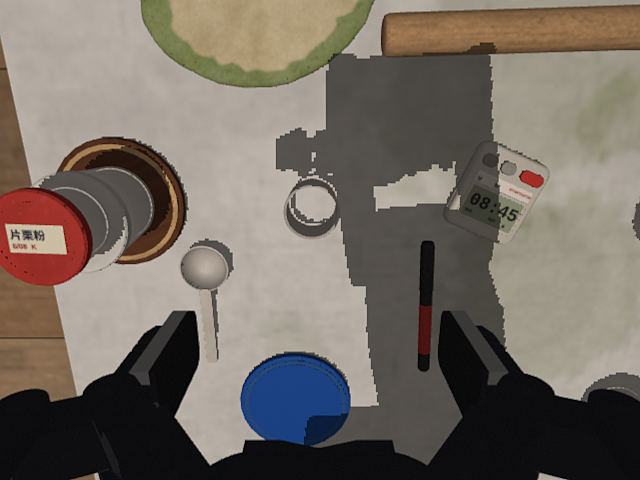

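Ring at pixels (284–339, 178–238), i.e. about (643.5, 61.5) mm. The red tub sits properly on the white one at (43,237).

>>> apply_moves --pt "1 -1 -5 60 0" --pt "1 -1 -5 120 0" --pt "1 -1 -5 170 0" --pt "1 -1 -5 197 0" --pt "0.7 -1 -5 197 0" --pt "0.3 -1 -5 197 0" --pt "0.2 -1 -5 197 0" --pt "0.2 -1 -5 197 0" --pt "0.2 -1 -5 197 0" --pt "0.2 -1 -5 197 0" --grip_force 30

```text
clock: 14.3
ee_pos: [0.645, 0.0608, 0.0103]
tool_rot: [-3.141, -0.003, -0.0]
contact_force: [0.7, 0.5, 6.9]
grip_width: 0.0427
grasp_force: 31.1
```

>>> apply_moves --pt "0.2 0 0 -60 0" --pt "0.2 0 0 -120 0" --pt "0.2 0 0 -165 0" --pt "0.2 0 -30 -180 0" --pt "0.2 0 -80 -180 0" --pt "0.2 0 -125 -180 0" --pt "0.2 0 -155 -180 0" --pt "0.2 0 -165 -180 0" --pt "0.2 0 -165 -180 0" --pt "0.2 0 -165 -180 0"

```text
clock: 15.55
ee_pos: [0.6436, 0.2243, 0.1883]
tool_rot: [3.141, 0.0, -0.001]
contact_force: [0.5, -0.5, -0.6]
grip_width: 0.043
grasp_force: 31.2
```

Run:
```python
from h import *
c=look('wrist','red_tub_centre',.110)
cv2.imwrite('pics/w4.png',c['img'])
```

```text
red_tub_centre 0.67 rect [651.8 227.5] [52.4 61.2] 3.0 circ [646.8 226.9] 63.2 px [260 189] [368 280] tcp [0.6437 0.2243 0.1883] [ 3.141e+00  0.000e+00 -2.000e-03] f [-0.7 -0.2 -1.9] w 0.0429
```

View pics/w4.png

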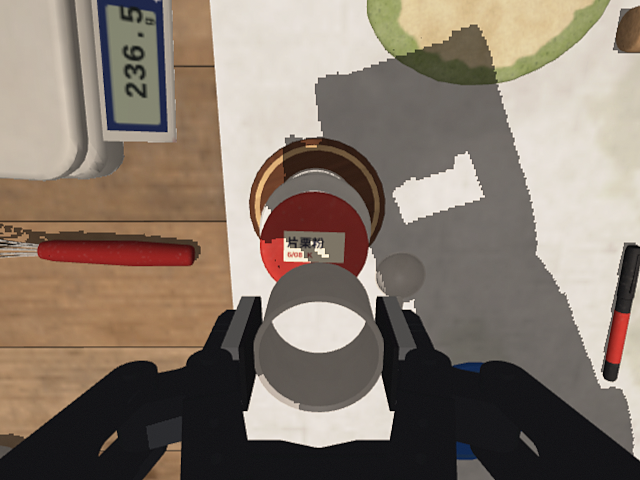

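Red lid seen at (260–368, 189–280), centre about (647, 227) mm. Shift +2/+2 mm and lower.

>>> apply_moves --pt "0.2 2 -2 30 0" --pt "0.2 2 -2 55 0" --pt "0.2 2 -2 66 0" --pt "0.2 2 -2 68 0" --pt "0.2 2 -2 68 0" --pt "0.6 2 -2 68 0" --pt "0.8 2 -2 68 0" --pt "0.8 2 -2 68 0" --pt "0.8 2 -2 10 0" --pt "1 2 -2 -50 0"

```text
clock: 16.9
ee_pos: [0.645, 0.2274, 0.2388]
tool_rot: [3.141, 0.002, -0.0]
contact_force: [1.0, -0.5, 0.7]
grip_width: 0.0844
grasp_force: 0.0
```

>>> apply_moves --pt "1 -20 45 0 0" --pt "1 -45 96 0 0" --pt "1 -70 148 10 0" --pt "1 -96 200 20 0" --pt "1 -120 255 30 0" --pt "1 -146 310 40 0" --pt "1 -172 365 40 0" --pt "1 -198 420 40 0" --pt "1 -218 463 40 0" --pt "1 -218 463 40 0"

```text
clock: 18.15
ee_pos: [0.4264, -0.2379, 0.1986]
tool_rot: [3.141, -0.0, -0.005]
contact_force: [0.0, 0.0, 0.1]
grip_width: 0.0854
grasp_force: 0.0
```

Run:
```python
from h import *
look('wrist','blue_tub_centre',.045)
c=look('scene','small_ring_centre',.127)
cv2.imwrite('pics/s5.png',cv2.resize(c['img'][180:400,120:420],None,fx=2,fy=2))
```

```text
blue_tub_centre 0.9 rect [ 427.3 -237.7] [72.8 72.1] 42.4 circ [ 427.5 -237.4] 74.2 px [268 164] [367 260] tcp [ 0.4274 -0.2356  0.1985] [-3.142e+00 -0.000e+00 -2.000e-03] f [ 0.5  0.7 -0.6] w 0.0856
small_ring_centre None
```

View pics/s5.png

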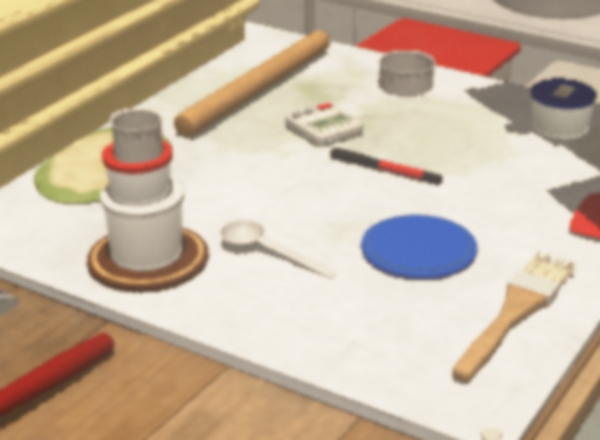

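The trivet stack stands straight (crop column ~140). Now grasp the blue tub at (427, -237).

>>> apply_moves --pt "1 0 1 60 0" --pt "1 0 1 120 0" --pt "1 0 1 165 0" --pt "1 0 1 185 0" --pt "1 0 1 185 0" --pt "0.6 0 1 185 0" --pt "0.5 0 1 185 0" --pt "0.5 0 1 185 0" --pt "0.5 0 1 185 0" --pt "0.5 0 1 185 0" --grip_force 40

```text
clock: 19.6
ee_pos: [0.4286, -0.2366, 0.0148]
tool_rot: [3.141, -0.002, -0.0]
contact_force: [0.5, 3.3, 8.3]
grip_width: 0.0675
grasp_force: 45.5
```

>>> apply_moves --pt "0.5 0 0 -50 0" --pt "0.5 0 0 -85 0" --pt "0.5 2 -40 -90 0" --pt "0.5 4 -95 -90 0" --pt "0.5 6 -150 -90 0" --pt "0.5 9 -205 -90 0" --pt "0.5 11 -260 -90 0" --pt "0.5 13 -300 -90 0" --pt "0.5 13 -315 -90 0" --pt "0.5 13 -315 -90 0"

```text
clock: 20.85
ee_pos: [0.4406, 0.0789, 0.1036]
tool_rot: [3.141, -0.001, 0.002]
contact_force: [-0.4, 0.2, -0.5]
grip_width: 0.0673
grasp_force: 45.8
```

Run:
```python
from h import *
look('wrist','mat_top',.008)
look('wrist','blue_tub_centre',.135)
```

```text
mat_top 0.77 rect [456.2  80.4] [ 79.2 107.8] 1.7 circ [442.2  80. ] 108.5 px [228 147] [406 278] tcp [0.4405 0.0778 0.1035] [ 3.141e+00 -0.000e+00 -1.000e-03] f [-0.1 -0.5 -1.1] w 0.0674
blue_tub_centre 0.7 rect [446.5  78. ] [68.4 75.5] 90.0 circ [444.1  77.9] 80.7 px [208 231] [430 446] tcp [0.4405 0.0774 0.1034] [ 3.141e+00  0.000e+00 -2.000e-03] f [-0.9 -0.6 -0.4] w 0.0673
```

>>> apply_moves --pt "0.5 1 -2 40 0" --pt "0.5 1 -2 70 0" --pt "0.5 1 -2 80 0" --pt "0.5 1 -2 81 0" --pt "0.5 1 -2 81 0" --pt "1 1 -2 81 0" --pt "1 1 -2 81 0" --pt "1 1 -2 81 0" --pt "1 1 -2 25 0" --pt "1 1 -2 -35 0"

```text
clock: 22.3
ee_pos: [0.4406, 0.0805, 0.1387]
tool_rot: [3.141, 0.003, -0.0]
contact_force: [1.7, 0.6, -0.2]
grip_width: 0.0853
grasp_force: 0.0
```

>>> apply_moves --pt "1 0 0 -40 0" --pt "1 30 25 -60 0.1" --pt "1 70 58 -60 0.2" --pt "1 112 92 -60 0.3" --pt "1 155 128 -60 0.35" --pt "1 190 157 -60 0.35" --pt "1 205 171 -60 0.35" --pt "1 205 171 -60 0.35" --pt "1 205 171 -60 0.35"

```text
clock: 23.42
ee_pos: [0.6455, -0.0898, 0.1979]
tool_rot: [3.141, 0.001, -0.35]
contact_force: [-1.0, 0.3, 0.3]
grip_width: 0.0852
grasp_force: 0.0
```

Run:
```python
from h import *
c=look('wrist','kitchen_timer_centre',.012)
cv2.imwrite('pics/w6.png',c['img'])
```

```text
kitchen_timer_centre 0.76 rect [652.8 -90.8] [63.6 73.9] 67.3 circ [653.1 -90.9] 89.6 px [277 149] [358 240] tcp [ 0.6456 -0.0896  0.1983] [ 3.142e+00  1.000e-03 -3.490e-01] f [ 0.1  0.2 -0.1] w 0.0857
```

View pics/w6.png

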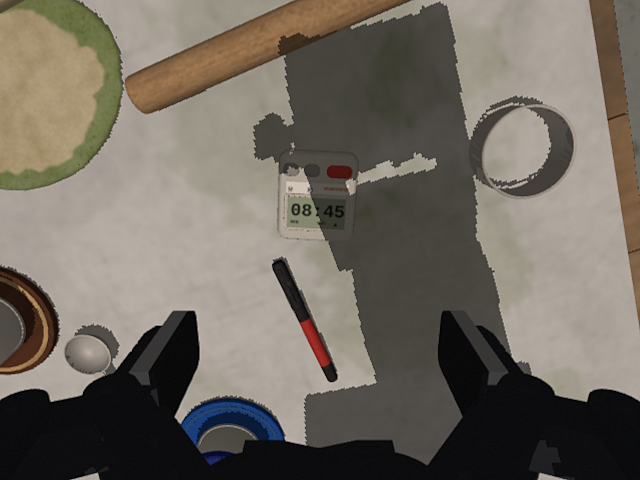

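Timer at (277–358, 149–240), centre about (652, -91) mm and turned 0.045 rad more; the pen is clear of the fingers. Descend with tips about 4 mm above the board.

>>> apply_moves --pt "1 6 -1 60 0.045" --pt "1 6 -1 120 0.045" --pt "1 6 -1 165 0.045" --pt "1 6 -1 188 0.045" --pt "1 6 -1 194 0.045" --pt "1 6 -1 194 0.045" --pt "0.7 6 -1 194 0.045" --pt "0.5 6 -1 194 0.045" --pt "0.5 6 -1 194 0.045" --pt "0.5 6 -1 194 0.045" --grip_force 30

```text
clock: 24.78
ee_pos: [0.6538, -0.0917, 0.0066]
tool_rot: [-3.141, -0.003, -0.395]
contact_force: [-0.7, -0.5, 6.7]
grip_width: 0.0624
grasp_force: 31.2
```

Run:
```python
from h import *
c=look('wrist','kitchen_timer_centre',.014)
cv2.imwrite('pics/w7.png',c['img'])
```

```text
kitchen_timer_centre None
```

View pics/w7.png

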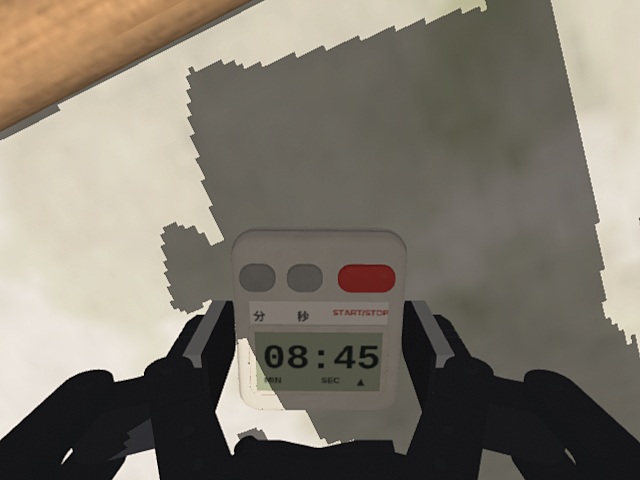

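The timer is gripped squarely (177 px wide about column 320). Lift and carry to the blue tub.

>>> apply_moves --pt "0.5 0 0 -50 0" --pt "0.5 0 0 -100 0" --pt "0.5 -30 -9 -115 0" --pt "0.5 -80 -24 -115 0" --pt "0.5 -130 -38 -115 0" --pt "0.5 -180 -53 -115 0" --pt "0.5 -225 -66 -115 0" --pt "0.5 -252 -74 -115 0" --pt "0.5 -262 -77 -115 0" --pt "0.5 -262 -77 -115 0"

```text
clock: 26.12
ee_pos: [0.441, 0.0805, 0.12]
tool_rot: [-3.141, -0.002, -0.394]
contact_force: [-0.2, 0.1, -0.1]
grip_width: 0.0626
grasp_force: 33.1
```

Run:
```python
from h import *
c=look('wrist','blue_tub_centre',.053)
look('wrist','kitchen_timer_centre',.130)
cv2.imwrite('pics/w8.png',c['img'])
```

```text
blue_tub_centre 0.56 rect [466.4  69.3] [62.8 22.4] 67.4 circ [456.4  73.5] 62.8 px [261 184] [380 226] tcp [0.4417 0.0801 0.1198] [-3.141e+00 -2.000e-03 -3.960e-01] f [ 0.   0.3 -0.6] w 0.0621
kitchen_timer_centre 0.92 rect [443.7  79.8] [60.  73.6] 67.0 circ [443.3  79.7] 87.6 px [232 226] [406 409] tcp [0.4415 0.0799 0.1195] [-3.141e+00 -1.000e-03 -3.960e-01] f [ 0.5 -0.1 -0.4] w 0.062
```

View pics/w8.png

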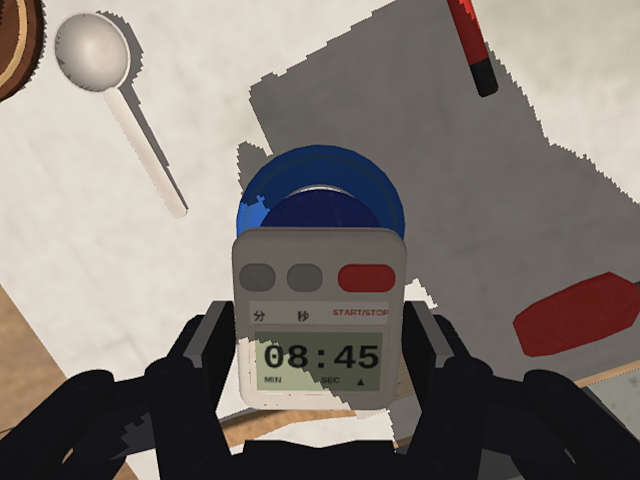

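The timer (443.7, 79.8) and blue lid (443.5, 79) are aligned. Lower 60 mm and release.

>>> apply_moves --pt "0.5 0 0 30 0" --pt "0.5 0 0 50 0" --pt "0.5 0 0 58 0" --pt "0.5 0 0 60 0" --pt "0.5 0 0 60 0" --pt "0.85 0 0 60 0" --pt "1 0 0 60 0" --pt "1 0 0 60 0" --pt "1 0 0 10 0" --pt "1 0 0 -50 0"

```text
clock: 27.58
ee_pos: [0.4394, 0.0803, 0.1696]
tool_rot: [3.14, 0.003, -0.395]
contact_force: [1.1, -0.0, -1.1]
grip_width: 0.0856
grasp_force: 0.0
```

>>> apply_moves --pt "1 0 0 -50 0" --pt "1 0 50 -60 0" --pt "1 0 100 -60 0" --pt "1 0 150 -60 0" --pt "1 0 150 -60 0"

```text
clock: 28.2
ee_pos: [0.3812, -0.0601, 0.2294]
tool_rot: [3.141, 0.0, -0.4]
contact_force: [0.1, -0.5, -0.1]
grip_width: 0.0851
grasp_force: 0.0
```

Run:
```python
from h import *
c=look('top','kitchen_timer_centre',.067)
look('top','blue_tub_centre',.053)
look('top','small_ring_centre',.142)
s=read_camera('scene')['img']
cv2.imwrite('pics/f.png',np.hstack([cv2.resize(s[180:400,120:420],(400,293)),cv2.resize(c['img'][150:350,180:453],(400,293))]))
```

```text
kitchen_timer_centre 0.81 rect [438.3  80.3] [63.1 74. ] 66.0 circ [438.   80.6] 87.7 px [260 267] [300 310] tcp [ 0.3826 -0.0583  0.2295] [-3.141 -0.    -0.397] f [ 0.7 -0.1  0.5] w 0.0853
blue_tub_centre None
small_ring_centre 0.87 rect [647.2 234. ] [25.8 43.3] 52.9 circ [643.3 229.1] 43.8 px [189 167] [208 188] tcp [ 0.383  -0.0572  0.2293] [-3.141  0.    -0.393] f [ 0.4  0.5 -0.4] w 0.0856
```

View pics/f.png

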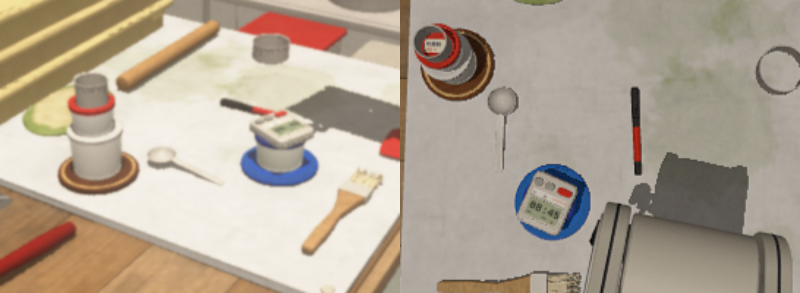

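Both stacks stand; the timer's level deserves a closer look.

Run:
```python
from h import *
s=read_camera('scene')['img']
cv2.imwrite('pics/g.png',np.hstack([cv2.resize(s[250:330,290:370],(400,400),interpolation=2),cv2.resize(s[220:330,150:240],(327,400),interpolation=2)]))
```

```text
(no output)
```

View pics/g.png

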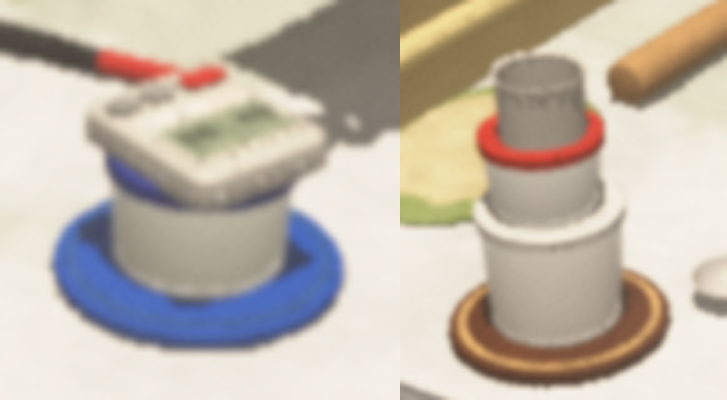

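The timer lies flat and close to centred on the blue lid, and the trivet stack is upright. Handing in.

```bash
python3 -c "
from plant import *
print(sign_off())"
```

```text
the job is handed in; nothing more can be done
None
```

I built both stacks, let go of everything and handed the job in at about 28 s; the pictures show both upright and centred within about 5 mm, but the hand-in returned no verdict.

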